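# Put the polishing bar away in its lidded box

### The arm

A 6-joint arm with a two-finger parallel gripper is mounted at the origin on the work surface. World frame = base frame: x ahead of the robot, y to its left, z up, the work surface at z = 0. Lengths are in m, angles in degrees, forces in N, time in s.
With the tool pointing down it reaches from about 0.275 to 1 m from the base axis. Payload 8.4 kg.
Tool frame: the origin (TCP) lies midway between the tips of the shut fingers; the grasp point (between the pads) lies 19 mm behind it; z points along the fingers, y is the line along which they close (so a half turn about z gives the same grasp; the last joint's range is limited). The gripper opens to 85 mm and grips with 20 to 120 N. Pads are 22 mm wide; open, the fingers measure 114 mm over their backs; the gripper's body (76 mm by 85 mm) begins 54 mm behind the grasp point. The pads swing forward as they close: fully open they stand 13 mm farther back than shut.
Start: joints at [73.545, 20.225, 93.587, -0, 66.188, -0.138], TCP at [0.176, 0.6, 0.231] pointing down, gripper open.
Joint ranges: [-150.9, 150.9], [-52.94, 120.26], [3.33, 152.33], [-74.26, 254.26], [0, 154.13], [-172.89, 172.89]. Speed limits (degrees/s): [127.2, 127.2, 159.86, 180, 180, 180].

### API

Orientations are given as a 3x3 rotation matrix whose columns are the frame's x, y, z axes.
In Python, from station import robot, telemetry, imaging, ticket, models gives the robot as it stands. Calls block until the motion is done:
- robot.goto(position, orientation): joint-space move of the TCP to a pose.
- robot.servo_line(position, max_speed=0.15, ori=None): straight line of the TCP; ori=None keeps the orientation; max_speed is the mean speed in m/s.
- robot.movej(angles): joint-space move.
- robot.move_gripper(opening): finger opening in m; the grip force is fixed at half the most; returns when the fingers have stopped.
- robot.sleep(seconds).
- robot.inverse_kinematics(position, orientation): joint angles nearest the present ones, or None.
- telemetry.sense(): the state.
- imaging.capture(name): name is "side" or "top" or "wrist"; returns a dict with "color" (384x512x3 uint8, red, green, blue), "range_z" (384x512 float32, m along the optical axis (not along the pixel's ray), 0 where there is no reading), "fx", "fy", "cx", "cy" (pixels), "position" and "rotation" of the camera in the world. Camera axes: x right, y up, looking along -z (the intrinsics and any distortion apply to the point x, -y, -z); pixel columns grow to the right and rows downward; lengths in m; the calibration is good to about 2 mm. A picture is of the moment at which its call begins.
A pose or a line that the arm cannot do raises robot.Unreachable and nothing moves.
- ticket.hand_in(): hands the job in; it is judged then, once.
Trained networks look in a picture, given as the dict that the camera call returned (one of the last four; its "shot" number tells which), for a name from the list of things; names that differ only in an ending like _2 or _b are one class to them, and where a whole thing is asked for, a point or a joint stands for the part that bears it (a point fixed in the world has none). Each returns a list of dicts, best first, with "conf" (0 to 1); they miss things now and then, are a little off and sometimes report something else, mostly with a low value. They report only what shows in the picture. A call takes as long as a camera call. They do not tell look-alikes from the thing itself.
- models.silhouettes(query, picture): "region" (384x512 bool, what is visible of it) and "box" ([left, top, right, bottom] in pixels, round what is visible of it).
The state is a dict: "time": time; "joint_pos": joint angles; "qvel": joint speeds; "joint_efforts": joint torques, N m; "tcp_pos": TCP position; "orientation": TCP orientation; "wrist_force": force on the tool from outside, world axes, zero at the start; "moment": the same for the moment, N m; "width": finger opening in m; "grasp_force": force on a finger pad.
Only numpy, scipy, OpenCV 4.12 (cv2) and the standard library are available. Lean on these libraries where they do the work, as an engineer would, in place of code of your own. Each camera call takes 0.05 s, during which the arm holds its last target. There are 200 camera calls.

### The job

A bar of polishing compound has been left lying on the lid of its storage box. Set it aside on the white board while the lid is still shut, let go of it, then lift the lid over until it stays open by itself, and finally stand the bar on end in the empty bay of the box beside the other two. Leave the lid open, those two bars standing where they are and the other things on the bench undisturbed.

Things in the scene. Friction and masses are not known exactly. Their poses are not given: they have to be found in the camera images.
- bar_center (a point): centre of the loose bar of polishing compound, the only one lying flat on the closed lid at the start: a red-brown brick 85 x 52 x 36 mm with a paper sleeve round one half, 0.15 to 0.35 kg. Its x axis runs along the 85 mm length, y along the 52 mm width, z through the 36 mm thickness. Either end may be up when it stands
- box: plywood storage box, fixed, 136 mm (x) by 160 mm (y) by 100 mm high without the lid, walls 8 mm, floor 8 mm. Origin under its centre on the table, x towards the hinge side, y along the row of bays. Inside, two dividers 50 mm tall above the floor make three bays side by side along y, pitch 50 mm, each 44 mm wide (y) and 120 mm long (x). Two bays hold a standing bar, one is empty
- bay (a point): centre of the empty bay, on its floor (8 mm above the table), marked by a grey liner; axes as the box. Bays differ from start to start
- lid (a joint): angle of the wooden lid, rad: 0 shut, 1.9 open on its stop, leaning back. The lid is 8 mm thick, 0.2 to 0.3 kg, lying on the box rim (underside at 100 mm, top at 108 mm above the table), its hinge nearly free: let go below about 1.54 rad it falls shut, above it falls open to the stop
- hinge (a point): middle of the hinge line at the top of the box's far wall, 100 mm above the table; the line is parallel to the box's y axis; axes as the box. The lid's front edge is 136 mm from it
- lid_tab (a point): middle of the free part of the steel lifting tab that sticks out 42 mm from the middle of the lid's front edge (26 mm wide along the hinge direction, 8 mm thick); the point lies 26 mm out from that edge, 162 mm from the hinge and half-way through the 8 mm thickness. It moves with the lid; axes of the lid, x towards the hinge
- board: white square board 160 x 160 x 4 mm, fixed flat on the table, clear of things; origin under its centre
- spare1_center (a point): centre of a bar of the same kind that already stands on end in one of the bays (85 mm up, 52 mm along the box's x, 36 mm along y)
- spare2_center (a point): centre of the other bar that stands in a bay, alike
- pliers: bystander: pliers with black handles, 165 mm, lying flat, 14 mm high; leave alone
- dish1: bystander: flat glass dish, 90 mm across, 22 mm high
- dish2: bystander: second glass dish, the same
- vial_block: bystander: black block 90 x 140 x 35 mm with glass vials, 82 mm high in all
- carton: bystander: small open paper box 70 x 90 x 35 mm
- burnisher: bystander: hand tool 160 mm with wooden handle, lying
- jar: bystander: amber glass jar, 60 mm across, 85 mm high
Mind the look-alikes: they are no part of the job. What is shaped like the part that bears bar_center but yellow is not meant.

How it is judged (in metres and radians):
On the way, in this order (a step that is already met when the one before it is completed fails the run):
1. the bar rests on the white board, let go, with the lid still shut (x of bar_center in the frame of board between -0.08 and 0.08 m and y of bar_center in the frame of board between -0.08 and 0.08 m and height (world z) of bar_center below 0.06 m and value of joint lid below 0.1 rad and linear speed of bar below 0.03 m/s and contact force between the fingers and bar below 0.1 N), for 0.2 s.
2. the lid stays open by itself, untouched by the robot (value of joint lid above 1.65 rad and contact force between each of the arm, the fingers and lid below 0.1 N), for 0.3 s.
At the end, for the whole second after the job is handed in: the bar stands on end (long axis within 7 degrees of vertical) on the floor of the bay that was empty, within 40 mm along and 10 mm across the bay's centre, released and at rest; the lid is open past 1.65 rad; the two other bars still stand upright (x of bar_center in the frame of bay between -0.04 and 0.04 m and y of bar_center in the frame of bay between -0.01 and 0.01 m and z of bar_center in the frame of bay between 0.036 and 0.05 m and angle between the x axis of bar_center and the z axis of bay, either way round below 0.12 rad and linear speed of bar below 0.02 m/s and angular speed of bar below 0.2 rad/s and contact force between the fingers and bar below 0.1 N and value of joint lid above 1.65 rad and angle between each of spare1_center, spare2_center's own z axis and vertical below 0.15 rad); the robot touches nothing.
It fails at once if the lid is raised while the bar lies on it (value of joint lid between 0.15 and 1.2 rad and contact force between bar and lid above 0.3 N).
It fails at once if one of the two standing bars is shifted more than 30 mm (distance of any of spare1_center, spare2_center from where it was at the start of the episode above 0.03 m).
It fails at once if another thing on the bench is moved more than 30 mm (distance of any of pliers, dish1, dish2, vial_block, carton, burnisher, jar from where it was at the start of the episode above 0.03 m).
It also fails if it takes over 72 s, if anything falls off the work surface, if the arm or the gripper's body presses on something with over 40 N, if the wrist force passes 120 N, or if a joint passes its speed limit or range.

## Working session

There is one attempt and no reset: what is moved stays moved. The work goes in short steps, each a Python script; the robot and the scene stay as the last script left them, time stands still between calls to the robot, and variables do not carry over. Pictures are saved under pics/ and viewed, at most 10 in all, crops included, and the job is handed in when it is done.

```bash
ls; mkdir -p pics; cat > h.py <<'E'
import numpy as np, cv2
from station import robot, telemetry, imaging, ticket, models
def cloud(p):
    v,u=np.mgrid[0:384,0:512]; d=p["range_z"]
    P=np.stack([(u-p["cx"])/p["fx"]*d,-(v-p["cy"])/p["fy"]*d,-d],-1)
    W=P@np.array(p["rotation"]).T+np.array(p["position"]); W[d<=0]=np.nan
    return W
def save(p,n,box=None,s=1):
    im=p["color"][...,::-1]
    if box: im=im[box[1]:box[3],box[0]:box[2]]
    cv2.imwrite("pics/"+n,cv2.resize(im,None,fx=s,fy=s,interpolation=cv2.INTER_CUBIC))
def rect(W,m):
    q=W[m]; q=q[~np.isnan(q).any(1)]
    return q
E
python3 - <<'E'
from h import *
t=imaging.capture("top"); s=imaging.capture("side")
a=np.hstack([t["color"],s["color"]]); 
cv2.imwrite("pics/a.png",cv2.resize(t["color"][...,::-1],(800,600))); cv2.imwrite("pics/b.png",cv2.resize(s["color"][...,::-1],(800,600)))
for nm,p in(("top",t),("side",s)):
    W=cloud(p); print(nm,p["position"])
    for q in["bar_center","box","board","lid","lid_tab","spare1_center"]:
        for r in models.silhouettes(q,p)[:4]:
            if r["conf"]<.2: continue
            g=rect(W,r["region"]); print(q,round(r["conf"],2),r["box"],np.median(g,0).round(3) if len(g) else 0,r["region"].sum())
E
```

```text
pics
top [0.31104189 0.00750651 1.22133908]
bar_center 0.68 [110.3, 261.2, 144.4, 294.2] [0.252 0.372 0.034] 644
box 0.82 [183.6, 125.3, 243.6, 189.7] [0.6   0.115 0.106] 2592
board 0.79 [286.7, 161.0, 344.9, 218.7] [ 0.538 -0.185  0.003] 2561
lid 0.57 [186.1, 130.1, 242.5, 186.4] [0.609 0.114 0.106] 2178
lid 0.53 [284.6, 101.6, 320.9, 129.2] [ 0.77  -0.129  0.003] 697
lid_tab 0.56 [183.4, 126.0, 239.9, 188.5] [0.607 0.113 0.106] 2036
lid_tab 0.51 [184.7, 126.9, 243.1, 188.5] [0.597 0.113 0.106] 2507
side [ 0.00500339 -0.7523428   0.9383526 ]
bar_center 0.57 [240.4, 148.7, 272.0, 168.6] [0.607 0.127 0.144] 429
bar_center 0.57 [119.8, 175.6, 147.6, 191.5] [0.249 0.36  0.036] 439
box 0.75 [228.6, 154.8, 287.8, 207.4] [0.581 0.07  0.089] 1995
board 0.71 [257.0, 224.2, 330.4, 285.5] [ 0.537 -0.192  0.006] 2187
board 0.41 [204.5, 204.9, 248.0, 231.4] [0.426 0.037 0.013] 268
lid 0.67 [211.9, 122.7, 252.5, 156.5] [0.655 0.381 0.039] 820
lid 0.66 [228.4, 158.0, 287.3, 185.2] [0.593 0.096 0.11 ] 859
lid_tab 0.73 [232.2, 152.3, 292.7, 184.7] [0.591 0.096 0.11 ] 877
```

View pics/a.png

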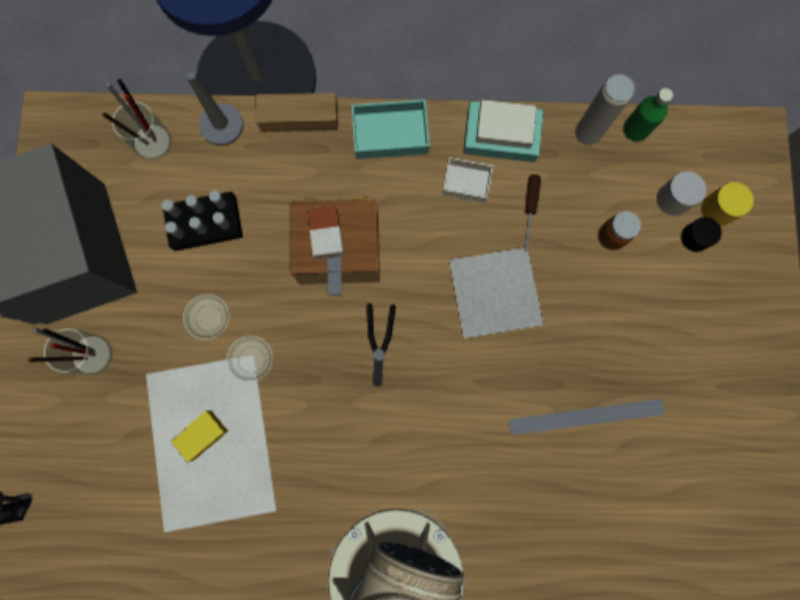

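View pics/b.png

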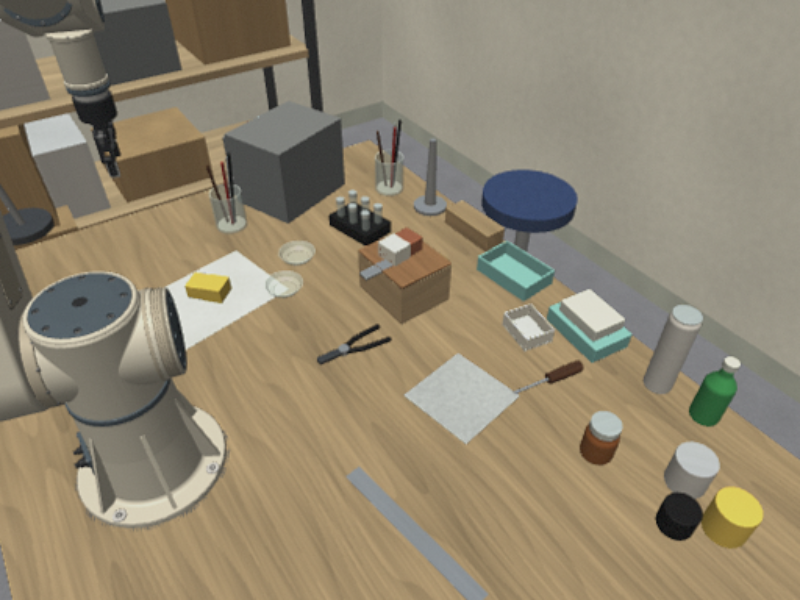

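The bar I want is the red-brown one with the white sleeve on the lid at about (325,232) in the top view. Two things could be mistaken for it: the yellow brick at (198,436), and the white or teal tray block at (505,125), which doesn't match. The board is the grey-white square at (496,293); the larger sheet at (210,443) isn't it. The tab points at the robot at (334,280). Next I'll move above the box for a close look and check that the planned poses are reachable.

```bash
python3 - <<'E'
from h import *
R=np.array([[1,0,0],[0,-1,0],[0,0,-1.]])
print(np.array(telemetry.sense()["orientation"]).round(2).tolist())
def tilt(a,yaw=0): # tool z = (cos a,0,-sin a)
    a=np.radians(a); z=np.array([np.cos(a),0,-np.sin(a)]); y=np.array([0,-1,0.]); return np.stack([np.cross(y,z),y,z],1)
def roll(R,d):
    c,s=np.cos(np.radians(d)),np.sin(np.radians(d)); return R@np.array([[c,-s,0],[s,c,0],[0,0,1]])
for n,p,o in [("pick45",[.61,.12,.12],tilt(45)),("pick45b",[.61,.12,.12],roll(tilt(45),180)),("place45",[.54,-.18,.05],tilt(45)),("place45b",[.54,-.18,.05],roll(tilt(45),180)),
  *[("tab%d"%a,[.50,.115,.104],roll(tilt(a),90)) for a in(0,15,30)],("tabm",[.51,.115,.104],roll(tilt(0),-90)),("tabtop",[.7,.115,.26],roll(tilt(95),90))]:
    j=robot.inverse_kinematics(p,o); print(n,None if j is None else np.round(j,0))
robot.goto([.50,.11,.42],R)
w=imaging.capture("wrist"); save(w,"c.png",None,1.5)
W=cloud(w); print(w["position"],telemetry.sense()["time"])
np.save("w1.npy",W); cv2.imwrite("w1.png",w["color"][...,::-1])
for q in["bar_center","lid","box"]:
    for r in models.silhouettes(q,w)[:3]:
        g=rect(W,r["region"]); print(q,round(r["conf"],2),r["box"],np.median(g,0).round(3) if len(g) else 0)
def rc(m):
    g=W[m&~np.isnan(W).any(2)][:,:2]; 
    b=cv2.minAreaRect((g*1000).astype(np.float32)); return b,len(g)
X,Y,Z=W[...,0],W[...,1],W[...,2]
near=(X>.45)&(X<.75)&(Y>0)&(Y<.25)
print("bar",rc(near&(Z>.135)&(Z<.155))); print("lid",rc(near&(Z>.1)&(Z<.118)))
print(np.nanpercentile(Z[near&(Z>.135)],[10,50,90]),np.nanpercentile(Z[near&(Z>.1)&(Z<.118)],[10,50,90]))
E
```

```text
[[-0.96, 0.28, -0.0], [0.28, 0.96, 0.0], [0.0, 0.0, -1.0]]
pick45 [  18.   21.  131.  220.   20. -116.]
pick45b [ 18.  21. 131. 220.  20.  64.]
place45 [-31.  30. 136. 138.  34. -77.]
place45b [-31.  30. 136. 138.  34. 103.]
tab0 [ 36.  73. 145. 222. 120.  24.]
tab15 [ 34.  56. 150. 213.  96.  14.]
tab30 [ 29.  34. 149. 208.  62.   2.]
tabm [  34.   72.  144.  220.  119. -158.]
tabtop [   9.   29.   76.    1.   79. -171.]
[0.56527422 0.11037826 0.56302904] 2.9583
bar_center 0.94 [217.1, 46.1, 259.0, 110.4] [0.618 0.14  0.145]
lid 0.8 [189.8, 32.8, 299.7, 150.3] [0.617 0.111 0.109]
box 0.93 [193.5, 30.3, 296.1, 153.4] [0.619 0.111 0.109]
bar (((618.0469970703125, 140.24044799804688), (84.96125030517578, 52.509185791015625), 9.618313789367676), 2193)
lid (((600.7181396484375, 126.47357177734375), (184.8359375, 160.29278564453125), 3.112302541732788), 7348)
[0.46159306 0.50102585 0.51830906] [0.10754601 0.1088087  0.11001656]
```

View pics/c.png

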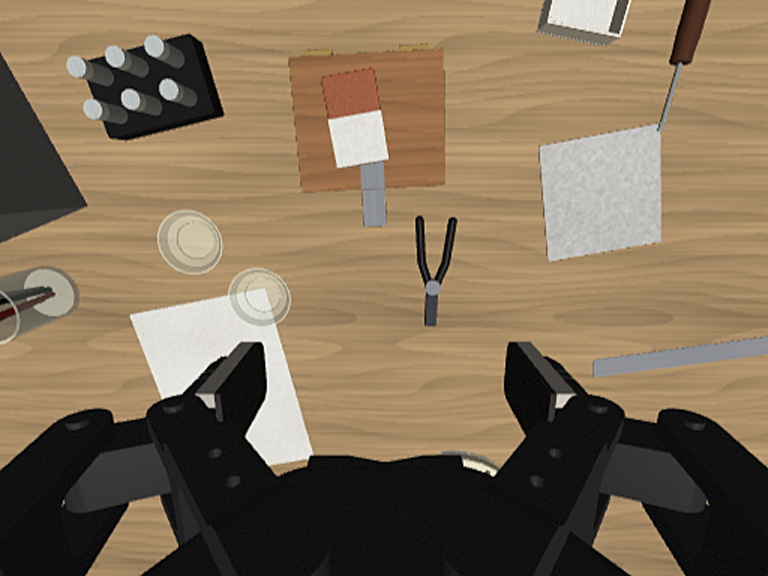

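The choice is confirmed in the close view: the red-brown sleeved bar is at (355,118), lying at about 9.6° to x, centre (0.618, 0.140). The tab runs from (372,165) to (375,225), and the board is at (601,192). I'll grip the bar across its 52 mm width with the tool tilted 45°. Turning the wrist then stands it upright on the board, ready for a vertical regrasp.

```bash
cat >> h.py <<'E'
def u(a): a=np.radians(a); return np.array([np.cos(a),np.sin(a),0])
K=np.array([0,0,1.])
def frame(z,y): z=z/np.linalg.norm(z); return np.stack([np.cross(y,z),y,z],1)
E
cat > pick.py <<'E'
from h import *
bx=u(9.6); by=np.cross(K,bx); C=np.array([.618,.1402,.126])
Bp=np.stack([bx,by,K],1)
z=(bx-K)/2**.5; Rp=frame(z,by)
T=C+bx*.017; T[2]=.119
h=u(-19); Bq=np.stack([-K,np.cross(h,K),-h],1); M=Bq@Bp.T; Rq=M@Rp
Pb=np.array([.538,-.185,.004+.0425+.002]); Tq=Pb+M@(T-C)
print(Tq,Rq.round(2).tolist())
for p,o in((T-.09*z,Rp),(T,Rp),(T+[0,0,.15],Rp),(Tq+[0,0,.15],Rq),(Tq,Rq)):
    j=robot.inverse_kinematics(p,o); print(None if j is None else np.round(j))
import sys
if len(sys.argv)>1:
    robot.goto(T-.09*z,Rp); robot.servo_line(T,.08); robot.move_gripper(.045)
    s=telemetry.sense(); print("grip",s["width"],s["grasp_force"],s["time"],s["tcp_pos"])
    robot.servo_line(T+[0,0,.15],.15)
    s=telemetry.sense(); print(s["width"],s["wrist_force"])
    robot.goto(Tq+[0,0,.15],Rq)
    a=imaging.capture("side"); save(a,"d.png",[180,60,400,300],2.4); print(telemetry.sense()["time"])
E
python3 pick.py
```

```text
[ 0.54461863 -0.18727898  0.0315    ] [[0.67, -0.33, 0.67], [-0.23, -0.95, -0.23], [0.71, 0.0, -0.71]]
[ 15.   9. 133. 207.   9.  67.]
[ 14.  22. 128. 193.  16.  81.]
[ 14.   5. 122. -24.   8. -63.]
[-19.   9. 135. 179.   8. -89.]
[-19.  33. 137. 180.  35. -90.]
```

```bash
sed -i 's/robot.servo_line(T+\[0,0,.15\],.15)/robot.servo_line(T+[0,0,.06],.1)/; s/,(T+\[0,0,.15\],Rp)/,(T+[0,0,.06],Rp)/' pick.py; python3 pick.py go
```

```text
[ 0.54461863 -0.18727898  0.0315    ] [[0.67, -0.33, 0.67], [-0.23, -0.95, -0.23], [0.71, 0.0, -0.71]]
[ 15.   9. 133. 207.   9.  67.]
[ 14.  22. 128. 193.  16.  81.]
[ 14.  15. 126. 209.   7.  65.]
[-19.   9. 135. 179.   8. -89.]
[-19.  33. 137. 180.  35. -90.]
grip 0.05151327831862094 61.64599657058716 7.8167 [0.63480906 0.14302817 0.11946966]
0.05132589875900043 [-0.57912099  0.09600668 -2.99732417]
10.9083
```

View pics/d.png

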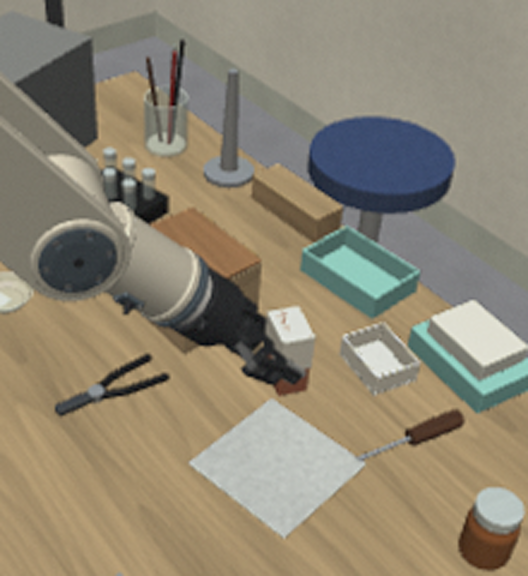

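The bar is held upright, sleeve up, at (292,350) in the crop, above the board. Next I lower it, release it, back off and look at both the bar and the box.

```bash
cat > look.py <<'E'
from h import *
R=np.array([[1,0,0],[0,-1,0],[0,0,-1.]])
def meas(w,lo,hi,xr,yr):
    W=cloud(w); X,Y,Z=W[...,0],W[...,1],W[...,2]
    m=(X>xr[0])&(X<xr[1])&(Y>yr[0])&(Y<yr[1])&(Z>lo)&(Z<hi)
    return W[m]
E
python3 - <<'E'
import sys
from h import *
exec(open("pick.py").read().split("print(Tq")[0])
from look import R,meas
robot.servo_line(Tq+[0,0,.01],.1); robot.servo_line(Tq,.02)
s=telemetry.sense(); print(s["wrist_force"])
if s["wrist_force"][2]<1: robot.servo_line(Tq-[0,0,.0025],.01); print(telemetry.sense()["wrist_force"])
robot.move_gripper(.085)
zq=Rq[:,2]; robot.servo_line(Tq-.1*zq,.1)
robot.goto([.48,0,.42],R)
w=imaging.capture("wrist"); save(w,"e.png",None,1.5); print(telemetry.sense()["time"])
b=meas(w,.07,.11,(.46,.62),(-.27,-.1)); print("bar",cv2.minAreaRect((b[:,:2]*1e3).astype(np.float32)),np.median(b,0),len(b))
l=meas(w,.1,.118,(.45,.75),(0,.27)); print("lid",cv2.minAreaRect((l[:,:2]*1e3).astype(np.float32)))
for yaw in(2,3,3.1,4):
    a=l[:,:2]@u(yaw)[:2]; t=l[:,:2]@np.array([-u(yaw)[1],u(yaw)[0]])
    mid=(np.percentile(t,.3)+np.percentile(t,99.7))/2; side=abs(t-mid)>25
    tab=a<np.percentile(a[side],.5)-.008
    print(yaw,"a",np.percentile(a[side],[.5,99.5]),"t",np.percentile(t,[.3,99.7]),"tab end",a.min(),"tab t",np.percentile(t[tab],[2,98]),np.median(l[tab],0))
E
```

```text
[-7.90011793e-01  1.35692273e-03 -3.02266946e+00]
[-11.92894751   4.24102323  23.00816539]
17.8
bar ((537.6512451171875, -185.27920532226562), (53.31549072265625, 36.751346588134766), 70.99440002441406) [ 0.53764226 -0.18218946  0.08971105] 767
lid ((600.6524658203125, 126.1103286743164), (184.77578735351562, 160.01669311523438), 3.083544969558716)Traceback (most recent call last):
  File "<stdin>", line 17, in <module>
    return _quantile_unchecked(
        a, q, axis, out, overwrite_input, method, keepdims, weights)
    return _ureduce(a,
                    func=_quantile_ureduce_func,
    ...<5 lines>...
                    overwrite_input=overwrite_input,
                    method=method)
    r = func(a, **kwargs)
    result = _quantile(arr,
                       quantiles=q,
    ...<2 lines>...
                       out=out,
                       weights=wgt)
    slices_having_nans = np.isnan(arr[-1, ...])
                                  ~~~^^^^^^^^^
IndexError: index -1 is out of bounds for axis 0 with size 0
```

View pics/e.png

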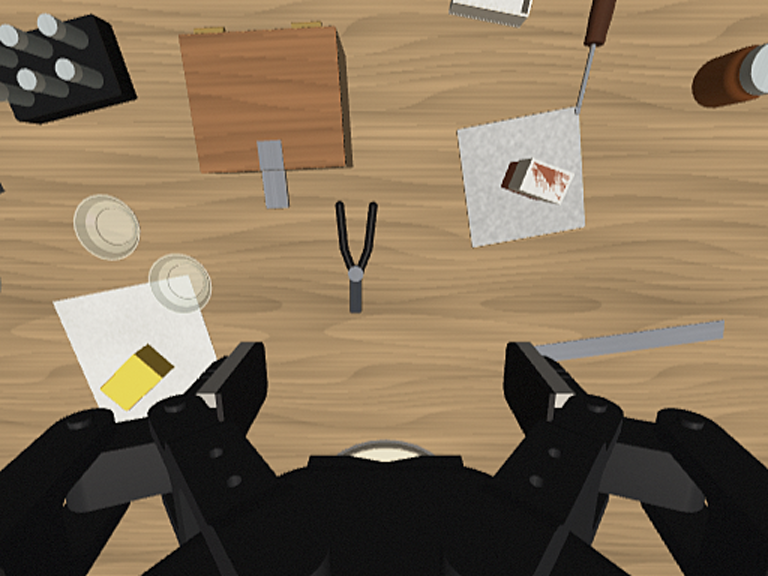

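The bar stands on the board at (540,180), measuring 53 × 37 mm as expected, and the lid is clear and still shut. I'll pinch the tab across its 26 mm width with a vertical tool and follow the hinge arc to 1.75 rad.

```bash
cat >> h.py <<'E'
YAW=3.08; bu=u(YAW); bv=np.cross(K,bu)
H=np.array([.6862,.1307,.100]); BOX=H-.068*bu-.1*K
RD=frame(-K,-bv)
E
python3 - <<'E'
from h import *
r=.166
def P(th):  # point mid-thickness (4 mm above hinge plane when shut) -> TCP
    return H+bu*(-r*np.cos(th)+.004*np.sin(th))+K*(r*np.sin(th)+.004*np.cos(th))-K*.012
ths=np.linspace(0,1.75,13)
assert all(robot.inverse_kinematics(P(t),RD) is not None for t in ths)
robot.move_gripper(.06)
robot.goto(P(0)+[0,0,.1],RD); robot.servo_line(P(0),.12); robot.move_gripper(.02)
s=telemetry.sense(); print(s["width"],s["grasp_force"],s["wrist_force"],s["time"])
if s["width"]>.022:
    for t in ths[1:]:
        robot.servo_line(P(t),.12); s=telemetry.sense(); print(round(t,2),s["wrist_force"].round(1) if hasattr(s["wrist_force"],'round') else s["wrist_force"],round(s["width"],4))
    robot.move_gripper(.06); robot.servo_line(P(1.75)+[0,0,.1],.15)
    robot.goto(np.array([.53,.12,.45]),RD); robot.sleep(.2)
w=imaging.capture("wrist"); save(w,"f.png",None,1.5); print(telemetry.sense()["time"])
W=cloud(w); np.save("w2.npy",W); cv2.imwrite("w2.png",w["color"][...,::-1])
L=(W-BOX)@np.stack([bu,bv,K],1); x,y,z=L[...,0],L[...,1],L[...,2]
ins=(abs(x)<.058)&(abs(y)<.072)
for yc in(-.05,0,.05):
    b=ins&(abs(y-yc)<.02); t=b&(z>.08)&(z<.1); q=L[t]; fl=b&(z<.03)
    print(yc,"top n",t.sum(),"floor n",fl.sum(),np.median(q,0).round(4) if len(q) else "", [np.percentile(q[:,i],[2,98]).round(4) for i in(0,1)] if len(q) else "")
rim=(z>.094)&(z<.106)&(abs(x)<.09)&(abs(y)<.1); g=W[rim]
print("rim",cv2.minAreaRect((g[:,:2]*1e3).astype(np.float32)),rim.sum())
E
```

```text
0.02447866833696358 58.64670932292938 [-2.73174427  3.83997995  5.85718567] 20.5917
0.15 [ 4.1  4.7 -3.1] 0.0242
0.29 [ 5.8  7.  -4.8] 0.0247
0.44 [ 6.   6.1 -5.8] 0.0244
0.58 [ 4.7  6.1 -8.2] 0.0242
0.73 [ 3.9  5.1 -6.6] 0.0243
0.88 [ 1.5  6.2 -6.4] 0.0245
1.02 [ 1.9  6.2 -7.4] 0.0246
1.17 [-0.9  5.9 -6.6] 0.0238
1.31 [ 0.9  5.1 -9.3] 0.0243
1.46 [-0.4  5.  -7.8] 0.0236
1.6 [-1.7  4.7 -4.8] 0.0226
1.75 [-0.1  0.6  0. ] 0.02
27.1917
-0.05 top n 639 floor n 555 [ 0.0003 -0.0496  0.0938] [array([-0.0256,  0.0255]), array([-0.0673, -0.032 ])]
0 top n 646 floor n 514 [0.0003 0.     0.0939] [array([-0.0256,  0.0254]), array([-0.0178,  0.018 ])]
0.05 top n 0 floor n 1082  
rim ((619.3611450195312, 127.36671447753906), (138.61460876464844, 160.2490692138672), 2.85774564743042) 2387
```

View pics/f.png

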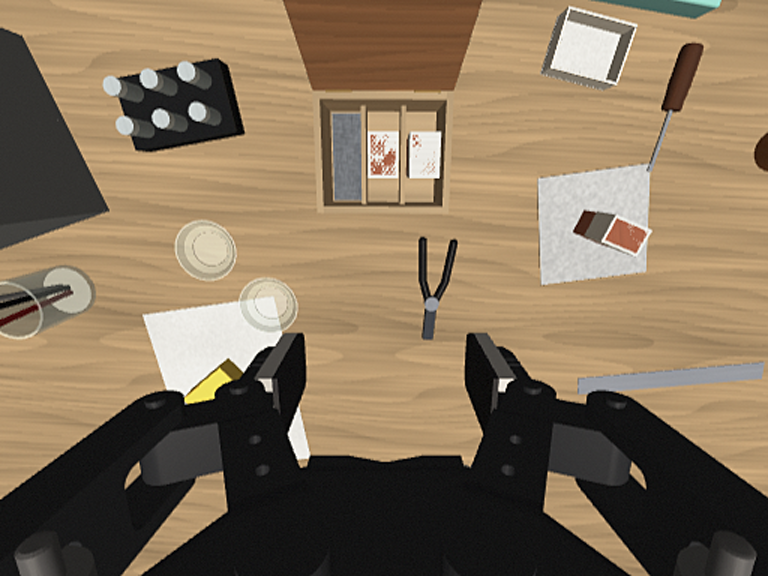

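The lid is open on its stop at (383,45). The empty bay with the grey liner is the left one, at (347,155), local y +0.05. The spares at (384,155) and (425,155) haven't moved, and the bar still stands on the board. The box frame I assumed agrees to about 1 mm. Now I regrasp the bar from above and insert it.

```bash
python3 - <<'E'
from h import *
W=np.load("w2.npy"); X,Y,Z=W[...,0],W[...,1],W[...,2]
b=W[(X>.46)&(X<.62)&(Y>-.27)&(Y<-.1)&(Z>.08)&(Z<.11)]
rc=cv2.minAreaRect((b[:,:2]*1e3).astype(np.float32)); print(rc)
c=(np.array(rc[0])/1e3+[.53765,-.18528])/2
G=np.array([c[0],c[1],.048]); bay=BOX+.05*bv; D=np.array([bay[0],bay[1],.0525])
for sg in(1,-1):
    R1=frame(-K,sg*u(71)); R2=frame(-K,sg*bu)
    js=[robot.inverse_kinematics(p,r) for p,r in((G,R1),(G+[0,0,.2],R1),(D+[0,0,.15],R2),(D,R2))]
    print(sg,[None if j is None else np.round(j) for j in js])
    if all(j is not None for j in js) and max(abs(j[5]) for j in js)<165: break
else: raise SystemExit
robot.move_gripper(.085); robot.goto(G+[0,0,.12],R1); robot.servo_line(G,.12); robot.move_gripper(.045)
s=telemetry.sense(); print("grip",s["width"],s["grasp_force"],s["wrist_force"])
robot.servo_line(G+[0,0,.2],.2); robot.goto(D+[0,0,.15],R2); robot.servo_line(D+[0,0,.07],.15)
print(telemetry.sense()["wrist_force"],telemetry.sense()["time"])
p=imaging.capture("side"); save(p,"g.png",[180,80,400,260],3)
for dz in(.05,.04,.03,.02,.01,.004,.001,0,-.002):
    robot.servo_line(D+[0,0,dz],.06); f=telemetry.sense()["wrist_force"]; print(dz,np.round(f,1))
    if abs(f[2]+3)>8 or np.hypot(f[0],f[1])>12: break
s=telemetry.sense(); print(s["tcp_pos"],s["time"])
E
```

```text
((537.7742919921875, -185.25735473632812), (53.7009162902832, 36.81003952026367), 70.83505249023438)
1 [array([-19.,  29., 108.,  -0.,  43., -90.]), array([-19.,  14., 100.,  -0.,  66., -90.]), array([16., 23., 93., -0., 64., 13.]), array([16., 33., 99., -0., 48., 13.])]
grip 0.05109837668677652 62.60443568229675 [0.19801318 1.33647007 4.35767329]
[-0.66214157 -0.23950011 -2.48443725] 35.325
0.05 [ 0.9  0.6 -2.8]
0.04 [ 0.5  0.5 -2.5]
0.03 [-0.  -0.2 -2.9]
0.02 [-0.3 -0.3 -3.2]
0.01 [-0.3  0.2 -2.8]
0.004 [-0.   0.6 -3. ]
0.001 [-0.2 -0.6 -3.1]
0 [ 0.1 -0.2  0.9]
-0.002 [-5.8 -1.9 19.5]
[0.6159081  0.17710598 0.05269293] 38.125
```

Contact with the bay floor came at the expected height and with no side force. I release, retreat and verify.

```bash
python3 - <<'E'
from h import *
robot.move_gripper(.072)
p=np.array(telemetry.sense()["tcp_pos"]); robot.servo_line(p+[0,0,.15],.12)
robot.goto(np.array([.53,.12,.45]),RD); robot.sleep(.3)
w=imaging.capture("wrist"); save(w,"h.png",None,1.5)
W=cloud(w); L=(W-BOX)@np.stack([bu,bv,K],1); x,y,z=L[...,0],L[...,1],L[...,2]
for yc in(-.05,0,.05):
    q=L[(abs(x)<.058)&(abs(y-yc)<.0245)&(z>.08)&(z<.099)&(abs(y)<.0715)]
    print(yc,len(q),np.median(q,0).round(4),[np.percentile(q[:,i],[2,98]).round(4) for i in(0,1,2)])
print(telemetry.sense()["time"])
E
```

```text
-0.05 641 [ 0.0001 -0.0496  0.0938] [array([-0.0259,  0.0253]), array([-0.0674, -0.0319]), array([0.0919, 0.0957])]
0 647 [-0.      0.0003  0.0939] [array([-0.026 ,  0.0252]), array([-0.0176,  0.0182]), array([0.0918, 0.0958])]
0.05 655 [-0.0001  0.0488  0.0938] [array([-0.026 ,  0.0252]), array([0.0311, 0.0671]), array([0.087 , 0.0956])]
41.5583
```

View pics/h.png

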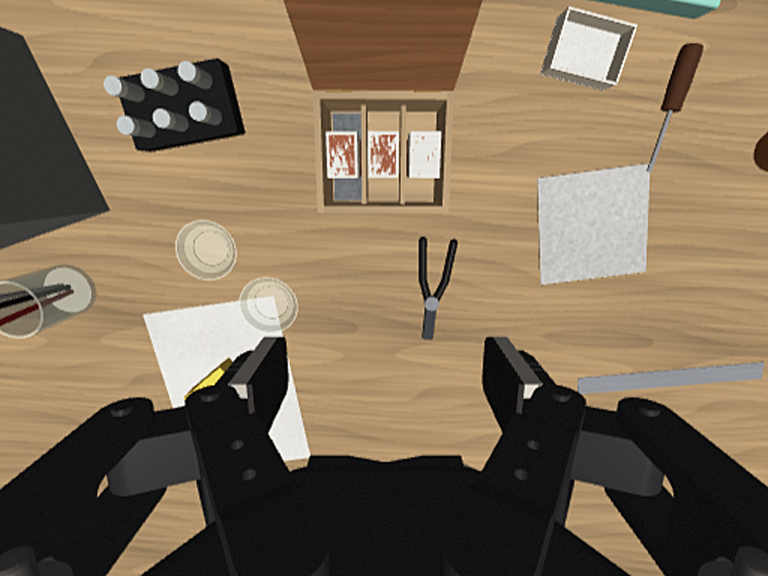

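The bar stands in the left bay at (342,155), level with the spares and about 1 mm off the bay centre. The lid is open and nothing else has moved.

```bash
python3 -c "
from station import ticket
print(ticket.hand_in())"
```

```text
the job is handed in; nothing more can be done
None
```

The job is handed in (no verdict was returned) with the bar standing released in the empty bay about 1 mm off centre, the lid open on its stop, and the other bars and bench items where they were, at about 42 s of the 72 s limit.

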